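# Return the roller bearing to its push-latch sample case

### The arm

A 6-joint arm with a two-finger parallel gripper is mounted at the origin on a cart in front of the work surface, level with it; the furniture and walls round the work are solid. World frame = base frame: x ahead of the robot, y to its left, z up, the work surface at z = 0. Lengths are in mm, angles in rad, forces in N, time in s.
With the tool pointing down it reaches from about 300 to 775 mm from the base axis. Payload 14.6 kg.
Tool frame: the origin (TCP) lies at the very end of the fingers, on their centre line; the grasp point (between the pads) lies 19 mm behind it; z points along the fingers, y is the line along which they close (so a half turn about z gives the same grasp; the last joint's range is limited). The gripper opens to 94 mm and grips with 3 to 60 N. Pads are 16 mm wide; open, the fingers measure 119 mm over their backs; the gripper's body (75 mm by 177 mm) begins 78 mm behind the grasp point.
Start: joints at [1.225, 0.3, 1.521, -0, 1.321, -0.067], TCP at [151.359, 528.753, 205.446] pointing down, gripper open.
Joint ranges: [-3.03, 3.03], [-0.79, 2.21], [0.23, 2.52], [-1.04, 4.18], [0, 3.07], [-2.55, 2.55]. Speed limits (rad/s): [2.22, 2.22, 2.57, 3.14, 3.14, 3.14].

### API

Orientations are given as [roll, pitch, yaw] about the fixed x, y, z axes, in that order (R = Rz(yaw) Ry(pitch) Rx(roll)).
In Python, from cell import manip, camera, get_calibration gives the robot as it stands. The module is installed in compiled form; this text tells all that it offers.
- The arm moves only by the tool jog_arm, never from a script. Its argument "plan" is one flat list of numbers, 6 for each row, row after row: the shift along the world's x, y, z in m, then the turn, a rotation vector about the world's x, y, z in degrees. A call has 1 to 20 rows; each row is the pose to reach, as a shift and turn from the pose commanded when the call began; what a row does not reach only later rows make up. A row lasts 1/10 s, in which the tool goes at most 50 mm and 8.59 degrees, less where a joint would pass 70% of its speed; a pose out of reach is approached as far as the arm can. A call with a gripper value outside its range is refused whole. "claw" is the finger opening in m, from 0 to 0.094, set as the call begins (left out, the last holds). The fingers move at their own pace and stop on an object; "force" is the grip in N (left out, the last holds). Time passes only in rows, so rows that repeat a pose let the fingers close. It gives the time, the measured TCP pose, the force, the opening and the grip force at its end, in the units of the state.
- manip.read_state(): the state, without advancing time (a new reading comes with each control period).
- camera(name): name is "scene" or "top" or "wrist"; returns (picture, depth): 384x512x3 uint8, red, green, blue; 384x512 float32, mm along the optical axis (not along the pixel's ray), 0 where there is no reading.
- get_calibration(name): a dict with "fx", "fy", "cx", "cy" (pixels), "k1" (the pictures are not rectified: a ray, as slopes to the right and down, at radius r is drawn at 1 + k1 r^2 times it, then the intrinsics apply), "origin" and "attitude" of the camera in the world. Camera axes: x right, y down, z forward; pixel columns grow to the right and rows downward; lengths in mm; the calibration is good to about 2 mm. A picture is of the moment at which its call begins: read the wrist's pose just before it. get_calibration takes no time and is no camera call; for the wrist camera it gives the pose at the moment of the call.
- manip.sign_off(): hands the job in; it is judged then, once.
The state is a dict: "clock": time; "joints": joint angles; "qd": joint speeds; "effort": joint torques, N m; "eef_pos": TCP position; "eef_rot": TCP orientation; "wrist_force": force on the tool from outside, world axes, zero at the start; "moment": the same for the moment, N m; "finger_gap": finger opening in mm; "finger_force": force on a finger pad.
Only numpy, scipy, OpenCV 4.12 (cv2) and the standard library are available. Lean on these libraries where they do the work, as an engineer would, in place of code of your own. Each camera call takes 0.05 s, during which the arm holds its last target. There are 200 camera calls.

### The job

The black roller bearing on the table belongs in the free nest of the sample case. Press the blue pad of the case's cover to release the push latch so that the cover springs open, lay the bearing flat in the free nest, then close the cover and press the pad until the latch holds it shut. Leave the rest of the display as it is.

Things in the scene. Friction and masses are not known exactly. Their poses are not given: they have to be found in the camera images.
- case: Sample case, fixed: black tray 160 mm deep (x, front to hinge) by 210 mm wide (y), foam bed 36 mm above the table. Origin: centre of its underside; x points to the back, y left; turned up to 0.25 rad. Two round nests 7.5 mm deep at x = 0: y = +52 mm (free, 78 mm across), y = -52 mm (72 mm across, holds a thrust bearing). Clear cover with aluminium rim, hinged at the back.
- empty_nest (a point): Centre of the floor of the free nest: 28.5 mm above the table, 7.5 mm below the foam's face, 83 mm in front of the hinge axis. Axes as the case.
- press_pad (a point): Centre of the top of the blue pad (26 by 56 mm, white ring) on the cover's front rail: 60 mm above the table when latched, 150 mm from the hinge; the front edge is 18 mm farther. Moves with the cover, z outward. PUSH LATCH: each firm press to the stop (7 mm below latched height, 8 to 12 N), then letting go, changes its state: latched to released, shut to latched. Cut short, it may change nothing.
- cover_hinge (a point): Middle of the cover's hinge axis (along y), 55 mm above the table, 83 mm behind the case's centre; axes as the case, it does not turn. The cover's outer face is 3 mm outside the plane of the hinge, 220 mm wide, 168 mm from hinge to front edge; 26 mm skirts inside. The open cover is shut by pushing its outer face near the free edge from behind, over to the front and down.
- cover (a joint): Angle of the cover in rad, growing as it opens. 0 to 0.01: latched, level; about -0.05: pressed to the stop; below -0.012 untouched: pressed too short, press again. Unless latched, a damped spring (3 N at the pad when shut) raises it in about 5 s to 1.80, 13 degrees beyond upright, and keeps it there; it follows a retreating hand. It cannot shut over a bearing that is not down in its nest.
- bearing_centre (a point): Centre (half-way up, 9 mm above the underside) of the roller bearing to put away: black outer ring with brass-coloured cage, 68 mm across, 18 mm high, 0.15 to 0.3 kg, lying flat on the table to the left of the case. Its z is its axis, up.
- thrust_centre (a point): Centre of the thrust bearing (62 mm across, 15 mm high) that already lies in the other nest and stays there.
- taper_bearing: Bright steel taper bearing, 74 mm across, 22 mm high, lying on the table behind the roller bearing; stays. Origin at the centre of its underside.
- carton: White and blue carton, 62 by 76 by 24 mm, on the table left of the roller bearing; stays. Origin at the centre of its underside.
- caliper: Digital caliper lying flat on the table right of the case, 186 mm long, 10 mm high; stays. Origin at the centre of its underside.
Mind the look-alikes: they are no part of the job. What is shaped like the part that bears bearing_centre but red is not meant.

How it is judged (in metres and radians):
On the way, in this order (a step that is already met when the one before it is completed fails the run):
1. the latch is released and the cover has sprung open (value of joint cover above 1.5 rad), for 0.2 s.
2. the roller bearing lies flat in the free nest, let go, with the cover open (horizontal distance between bearing_centre and empty_nest below 0.008 m and z of bearing_centre in the frame of empty_nest below 0.0115 m and angle between bearing_centre's own z axis and vertical below 0.06 rad and contact force between the fingers and roller_bearing below 0.2 N and value of joint cover above 1.2 rad), for 0.2 s.
3. the cover is shut and the latch holds it (value of joint cover between -0.012 and 0.015 rad and contact force between each of the arm, the fingers and cover below 0.1 N), for 0.3 s.
At the end, for the whole second after the job is handed in: The cover is latched shut (within 0.015 rad of its latched angle) and untouched; the roller bearing lies flat (within 0.06 rad) on the floor of the free nest, within 8 mm of its centre; the thrust bearing is still down in its own nest (value of joint cover between -0.012 and 0.015 rad and horizontal distance between bearing_centre and empty_nest below 0.008 m and z of bearing_centre in the frame of empty_nest below 0.0115 m and angle between bearing_centre's own z axis and vertical below 0.06 rad and z of thrust_centre in the frame of case below 0.039 m and distance of thrust_centre from where it was at the start of the episode below 0.012 m).
It fails at once if the taper bearing, the carton or the caliper is moved by more than 20 mm (distance of any of taper_bearing, carton, caliper from where it was at the start of the episode above 0.02 m).
It fails at once if the thrust bearing is lifted out of or knocked about in its nest (distance of thrust_centre from where it was at the start of the episode above 0.012 m).
It also fails if it takes over 64 s, if anything falls off the work surface, if the arm or the gripper's body presses on something with over 40 N, if the wrist force passes 120 N, or if a joint passes its speed limit or range.

## Working session

There is one attempt and no reset: what is moved stays moved. The work goes in short steps, Python scripts to look and compute and a tool call to move; the robot and the scene stay as the last step left them, time stands still between calls to the robot, and variables do not carry over. Pictures are saved under pics/ and viewed, at most 10 in all, crops included, and the job is handed in when it is done.

Besides the shell and the picture viewer there is one more tool, called after "Request:" by a JSON object that holds its "fn" and its "kwargs", one argument or row to a line. jog_arm: Moves the arm, as the interface text tells. Its arguments: {"type":"object","properties":{"plan":{"type":"array"},"claw":{"type":"number"},"force":{"type":"number"}},"required":["plan"]}

```bash
mkdir -p pics && cat > h.py <<'E'
import numpy as np, cv2
from cell import manip, camera, get_calibration
from scipy.spatial.transform import Rotation as R
def cal(n):
    c=get_calibration(n); a=np.array(c["attitude"],float)
    M=a if a.shape==(3,3) else R.from_euler('xyz',a).as_matrix()
    return c,M,np.array(c["origin"],float)
def rays(c,uv):
    uv=np.asarray(uv,float).reshape(-1,1,2)
    K=np.array([[c["fx"],0,c["cx"]],[0,c["fy"],c["cy"]],[0,0,1.]])
    p=cv2.undistortPoints(uv,K,np.array([c["k1"],0,0,0,0.])).reshape(-1,2)
    return np.c_[p,np.ones(len(p))]
def plane(cm,uv,z):
    c,M,o=cm; d=rays(c,uv)@M.T
    return o+d*((z-o[2])/d[:,2])[:,None]
def cloud(cm,depth):
    c,M,o=cm; h,w=depth.shape; u,v=np.meshgrid(np.arange(w),np.arange(h))
    r=rays(c,np.c_[u.ravel(),v.ravel()])
    return (o+(r*depth.reshape(-1,1))@M.T).reshape(h,w,3)
def snap(n,f=None):
    cm=cal(n); im,d=camera(n)
    if f: cv2.imwrite('pics/'+f,im[:,:,::-1])
    return cm,im,d
E
python3 - <<'E'
from h import *
ims=[]
for n in("scene","top","wrist"):
    cm,im,d=snap(n); np.savez(f'pics/{n}0.npz',im=im,d=d); print(n,get_calibration(n)); ims.append(im)
cv2.imwrite('pics/top0.png',ims[1][:,:,::-1]); cv2.imwrite('pics/sw0.png',cv2.resize(np.hstack([ims[0],ims[2]]),(800,300))[:,:,::-1])
print(manip.read_state())
E
```

```text
scene {'fx': 469.07372159890417, 'fy': 469.07372159890417, 'cx': 256.62219480103397, 'cy': 193.5822210146162, 'k1': -0.13413216782338025, 'origin': array([-109.50335943, -819.07948139,  859.83780931]), 'attitude': array([-2.19733172, -0.01708858, -0.60322065])}
top {'fx': 365.32704636831215, 'fy': 365.32704636831215, 'cx': 261.73602249300643, 'cy': 191.02422187374447, 'k1': -0.052508653618465455, 'origin': array([ 429.69083802,   66.81534865, 1075.61871608]), 'attitude': array([-3.02916761e+00, -2.20454460e-03, -1.56348857e+00])}
wrist {'fx': 342.3453008733661, 'fy': 342.3453008733661, 'cx': 253.13852138343765, 'cy': 193.60185838031913, 'k1': -0.038992650960193456, 'origin': array([ 71.39629382, 550.69797655, 383.52115521]), 'attitude': array([ 2.85787038e+00, -1.24023153e-03,  1.29252824e+00])}
{'clock': 0.15, 'joints': array([ 1.22541207e+00,  3.00337502e-01,  1.52136357e+00, -8.73684698e-06,
        1.32069030e+00, -6.66027122e-02]), 'qd': array([-0.00080798, -0.00269056, -0.00258034,  0.00015022, -0.00112554,
       -0.00162049]), 'effort': array([ 2.56933163e-04, -5.31963837e+01, -3.52823532e+01,  7.07654818e-02,
        2.35275325e-02, -1.00224622e-04]), 'eef_pos': array([151.30121158, 528.60588803, 205.05163153]), 'eef_rot': array([-3.14079515e+00, -4.47128156e-05,  2.86281326e+00]), 'wrist_force': array([-0.57579697,  0.19996652,  0.61160053]), 'moment': array([ 0.04933802, -0.01927676,  0.03344007]), 'finger_force': 0.0, 'finger_gap': 93.63489982970223}
```

View pics/top0.png

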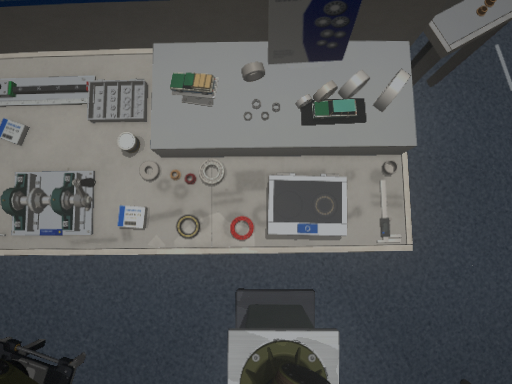

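View pics/sw0.png

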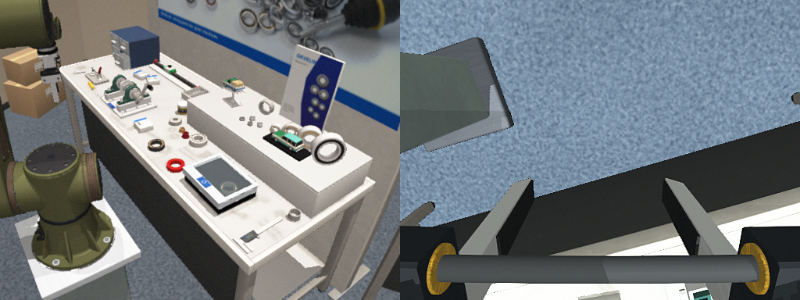

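The top view shows the case near (307,205) with its pad at (307,229). The black bearing is at (188,226), the red decoy at (242,228), the taper bearing at (212,172) and the carton at (132,217). A raised shelf stands behind the case.

```bash
python3 - <<'E'
from h import *
z=np.load('pics/top0.npz'); im=z['im']; d=z['d']; cm=cal('top'); P=cloud(cm,d)
hsv=cv2.cvtColor(im,cv2.COLOR_RGB2HSV)
def big(m,box):
    k=np.zeros(m.shape,np.uint8); x0,y0,x1,y1=box; k[y0:y1,x0:x1]=m[y0:y1,x0:x1]
    c=max(cv2.findContours(k,cv2.RETR_EXTERNAL,cv2.CHAIN_APPROX_NONE)[0],key=cv2.contourArea); return c
# pad
m=((hsv[...,0]>95)&(hsv[...,0]<130)&(hsv[...,1]>120)).astype(np.uint8)
c=big(m,(285,215,330,240)); r=cv2.minAreaRect(c); print('pad',r, plane(cm,[r[0]],60))
bp=plane(cm,cv2.boxPoints(r),60); print(bp.round(1))
# cover: bright rim
m=(hsv[...,2]>120).astype(np.uint8)
print('depth sample around case z:',P[229,290],P[205,307],P[190,272],P[165,300],P[150,300],P[100,300],P[130,230])
k=((P[...,2]>45)&(P[...,2]<75)).astype(np.uint8); c=big(k,(255,165,360,245)); r=cv2.minAreaRect(c); print('cover',r)
b=plane(cm,cv2.boxPoints(r),58); print(b.round(1), b.mean(0))
# roller bearing
for nm,box,zz,hh in(('roller',(170,208,206,245),18,(10,24)),('red',(225,210,258,245),18,(10,24)),('taper',(195,155,228,190),22,(12,30)),('carton',(112,200,150,235),24,(14,34))):
    k=((P[...,2]>hh[0])&(P[...,2]<hh[1])).astype(np.uint8); c=big(k,box); 
    e=cv2.minEnclosingCircle(c); r=cv2.minAreaRect(c); print(nm,e,r,plane(cm,[e[0],r[0]],zz).round(1), 'sz',np.array(r[1])*(cm[2][2]-zz)/365)
# shelf front edge
k=P[...,2]; print('shelf col',[(v,P[v,300].round(0).tolist()) for v in range(120,182,4)])
cv2.imwrite('pics/crop0.png',cv2.resize(im[140:260,90:420],None,fx=2.4,fy=2.4,interpolation=cv2.INTER_CUBIC)[:,:,::-1])
E
```

```text
pad ((307.0, 228.0), (8.0, 18.0), 90.0) [[442.22591374 -60.74099092  60.        ]]
[[453.1 -35.8  60. ]
 [453.4 -85.8  60. ]
 [431.3 -85.7  60. ]
 [431.  -35.7  60. ]]
depth sample around case z: [439.21834174 -13.97718123  55.17260303] [506.35324721 -61.52984497  56.62621212] [547.75958724  36.63480664  57.50959821] [ 6.30228845e+02 -4.84596404e+01  4.85579304e-01] [657.41606603 -40.00147381  81.52413942] [772.38752293 -32.3746441  160.46350883] [701.93238491 151.97499914 120.22314702]
cover ((307.2369384765625, 203.7862548828125), (79.02527618408203, 60.616111755371094), 1.3971810340881348)
[[ 427.4   50.    58. ]
 [ 597.2   46.8   58. ]
 [ 593.6 -176.7   58. ]
 [ 423.3 -169.5   58. ]] [510.3893617  -62.34239217  58.        ]
roller ((187.1666717529297, 225.5833282470703), 11.847797393798828) ((188.0, 225.5), (23.0, 22.0), 90.0) [[447.  280.   18. ]
 [447.3 277.6  18. ]] sz [66.64446704 63.74688152]
red ((241.0, 227.5), 11.543496131896973) ((241.0, 227.5), (21.0, 22.0), 90.0) [[442.9 124.4  18. ]
 [442.9 124.4  18. ]] sz [60.84929599 63.74688152]
taper ((211.125, 171.4375), 12.637624740600586) ((211.0, 171.5), (25.0, 24.0), 90.0) [[605.1 213.7  22. ]
 [605.  214.1  22. ]] sz [72.16566548 69.27903887]
carton ((131.7830810546875, 215.67831420898438), 16.65644645690918) ((131.5, 215.99998474121094), (27.643856048583984, 21.587854385375977), 4.085616588592529) [[473.8 440.7  24. ]
 [472.9 441.5  24. ]] sz [79.64601755 62.19778551]
shelf col [(120, [732.0, -37.0, 118.0]), (124, [720.0, -36.0, 119.0]), (128, [710.0, -36.0, 118.0]), (132, [698.0, -36.0, 119.0]), (136, [687.0, -36.0, 120.0]), (140, [676.0, -36.0, 120.0]), (144, [665.0, -36.0, 119.0]), (148, [657.0, -37.0, 109.0]), (152, [659.0, -43.0, 51.0]), (156, [658.0, -49.0, -2.0]), (160, [645.0, -48.0, 1.0]), (164, [633.0, -48.0, 2.0]), (168, [622.0, -49.0, -2.0]), (172, [610.0, -49.0, -3.0]), (176, [588.0, -42.0, 58.0]), (180, [577.0, -42.0, 57.0])]
```

Request:
{"fn": "jog_arm", "kwargs": {
  "plan": [0.291, -0.59, -0.09, 0, 0, 15, 0.291, -0.59, -0.09, 0, 0, 15, 0.291, -0.59, -0.09, 0, 0, 15, 0.291, -0.59, -0.09, 0, 0, 15, 0.291, -0.59, -0.09, 0, 0, 15, 0.291, -0.59, -0.09, 0, 0, 15, 0.291, -0.59, -0.09, 0, 0, 15, 0.291, -0.59, -0.09, 0, 0, 15, 0.291, -0.59, -0.09, 0, 0, 15, 0.291, -0.59, -0.09, 0, 0, 15, 0.291, -0.59, -0.09, 0, 0, 15, 0.291, -0.59, -0.09, 0, 0, 15, 0.291, -0.59, -0.09, 0, 0, 15, 0.291, -0.59, -0.09, 0, 0, 15, 0.291, -0.59, -0.09, 0, 0, 15, 0.291, -0.59, -0.09, 0, 0, 15, 0.291, -0.59, -0.09, 0, 0, 15, 0.291, -0.59, -0.09, 0, 0, 15],
  "claw": 0,
  "force": 20
}}

```text
clock: 1.95
eef_pos: [442.2, -60.1, 115.8]
eef_rot: [-3.142, 0.001, 3.126]
wrist_force: [0.1, -0.4, -0.8]
finger_gap: 0.4
finger_force: 0.0
```

Request:
{"fn": "jog_arm", "kwargs": {
  "plan": [0, -0.001, -0.03, 0, 0, 0, 0, -0.001, -0.05, 0, 0, 0, 0, -0.001, -0.054, 0, 0, 0, 0, -0.001, -0.057, 0, 0, 0, 0, -0.001, -0.059, 0, 0, 0, 0, -0.001, -0.061, 0, 0, 0, 0, -0.001, -0.063, 0, 0, 0, 0, -0.001, -0.063, 0, 0, 0, 0, -0.001, -0.063, 0, 0, 0]
}}

```text
clock: 2.85
eef_pos: [442.7, -62.1, 53.3]
eef_rot: [3.141, 0.001, 3.125]
wrist_force: [-2.8, 3.1, 8.5]
finger_gap: 0.3
finger_force: 4.4
```

Request:
{"fn": "jog_arm", "kwargs": {
  "plan": [0, 0, -0.001, 0, 0, 0, 0, 0, -0.002, 0, 0, 0, 0, 0, -0.002, 0, 0, 0, 0, 0, -0.002, 0, 0, 0]
}}

```text
clock: 3.25
eef_pos: [442.9, -62.1, 52.2]
eef_rot: [3.142, 0.002, 3.125]
wrist_force: [-10.7, 4.8, 23.7]
finger_gap: 0.4
finger_force: 11.8
```

Request:
{"fn": "jog_arm", "kwargs": {
  "plan": [-0.01, 0, 0.04, 0, 0, 0, -0.05, 0, 0.08, 0, 0, 0, -0.05, 0.05, 0.1, 0, 0, 0, -0.05, 0.1, 0.12, 0, 0, 0, -0.05, 0.2, 0.15, 0, 0, 0, -0.05, 0.3, 0.2, 0, 0, 0, -0.05, 0.341, 0.22, 0, 0, 0, -0.05, 0.341, 0.22, 0, 0, 0, -0.05, 0.341, 0.22, 0, 0, 0, -0.05, 0.341, 0.22, 0, 0, 0, -0.05, 0.341, 0.22, 0, 0, 0],
  "claw": 0.09
}}

```text
clock: 4.35
eef_pos: [392.4, 280.9, 271.7]
eef_rot: [3.14, 0.002, 3.127]
wrist_force: [0.2, -0.3, -1.0]
finger_gap: 85.1
finger_force: 0.0
```

```bash
python3 - <<'E'
from h import *
s=manip.read_state(); print(s['clock'],s['eef_pos'],s['eef_rot'])
cm,im,d=snap('wrist','w1.png'); P=cloud(cm,d); np.savez('pics/w1.npz',im=im,d=d)
k=((P[...,2]>9)&(P[...,2]<26)&(abs(P[...,0]-447)<60)&(abs(P[...,1]-279)<60)).astype(np.uint8)
cs=sorted(cv2.findContours(k,cv2.RETR_EXTERNAL,cv2.CHAIN_APPROX_NONE)[0],key=cv2.contourArea)[::-1]
for c in cs[:2]:
    q=plane(cm,c.reshape(-1,2),18)[:,:2].astype(np.float32); print(cv2.contourArea(c),cv2.minEnclosingCircle(q),cv2.fitEllipse(q))
cm,im2,d2=snap('top'); np.savez('pics/t1.npz',im=im2,d=d2)
cv2.imwrite('pics/wt1.png',cv2.resize(np.hstack([im,im2]),(800,300))[:,:,::-1])
E
```

```text
4.35 [392.37896786 280.85396012 271.66530161] [3.14018729e+00 2.15191556e-03 3.12744725e+00]
1943.5 ((443.0639953613281, 280.3866882324219), 34.713348388671875) ((443.2943420410156, 280.2008361816406), (66.35888671875, 68.19107055664062), 88.70722961425781)
```

View pics/wt1.png

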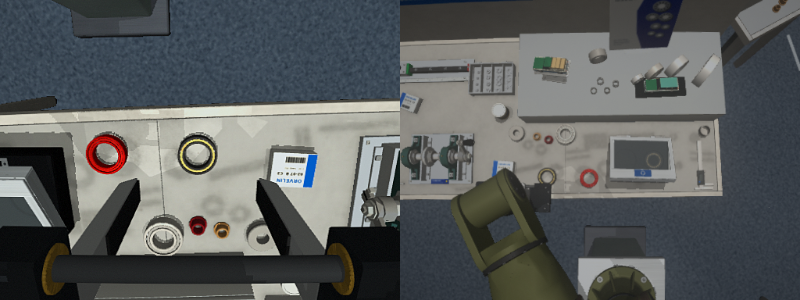

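The cover is rising. In the wrist picture the roller bearing is at (197,153) and the red decoy at (106,153), so I'll grasp the roller bearing now.

Request:
{"fn": "jog_arm", "kwargs": {
  "plan": [0.052, 0.0015, -0.05, 0, 0, 0, 0.052, 0.0015, -0.1, 0, 0, 0, 0.052, 0.0015, -0.15, 0, 0, 0, 0.052, 0.0015, -0.19, 0, 0, 0, 0.052, 0.0015, -0.22, 0, 0, 0, 0.052, 0.0015, -0.24, 0, 0, 0, 0.052, 0.0015, -0.255, 0, 0, 0, 0.052, 0.0015, -0.26, 0, 0, 0, 0.052, 0.0015, -0.26, 0, 0, 0, 0.052, 0.0015, -0.26, 0, 0, 0],
  "claw": 0.09
}}

```text
clock: 5.45
eef_pos: [444.8, 279.9, 11.3]
eef_rot: [3.141, 0.001, 3.124]
wrist_force: [-0.4, -0.3, 0.3]
finger_gap: 90.0
finger_force: 0.0
```

Request:
{"fn": "jog_arm", "kwargs": {
  "plan": [0, 0, 0, 0, 0, 0, 0, 0, 0, 0, 0, 0, 0, 0, 0, 0, 0, 0, 0, 0, 0, 0, 0, 0, 0, 0, 0, 0, 0, 0, 0, 0, 0, 0, 0, 0, 0, 0, 0, 0, 0, 0, 0, 0, 0, 0, 0, 0],
  "claw": 0.06,
  "force": 25
}}

```text
clock: 6.25
eef_pos: [444.5, 280.2, 10.7]
eef_rot: [-3.142, 0.0, 3.125]
wrist_force: [-1.2, -2.0, 6.4]
finger_gap: 65.5
finger_force: 25.1
```

Request:
{"fn": "jog_arm", "kwargs": {
  "plan": [0, 0, 0.02, 0, 0, 0, 0, 0, 0.05, 0, 0, 0, 0, 0, 0.1, 0, 0, 0, 0, 0, 0.15, 0, 0, 0, 0, 0, 0.19, 0, 0, 0, 0, 0, 0.19, 0, 0, 0, 0, 0, 0.19, 0, 0, 0, 0, 0, 0.19, 0, 0, 0, 0, 0, 0.19, 0, 0, 0]
}}

```text
clock: 7.15
eef_pos: [443.8, 280.0, 198.7]
eef_rot: [-3.14, -0.003, 3.125]
wrist_force: [-0.4, -0.7, -1.7]
finger_gap: 65.5
finger_force: 24.9
```

```bash
python3 - <<'E'
from h import *
s=manip.read_state(); print(s['clock'],s['eef_pos'],s['eef_rot'],s['finger_gap'],s['finger_force'],s['wrist_force'])
cw,iw,dw=snap('wrist'); cs,is_,ds=snap('scene'); ct,it,dt=snap('top'); np.savez('pics/a2.npz',iw=iw,dw=dw,is_=is_,ds=ds,it=it,dt=dt)
P=cloud(cw,dw); e=s['eef_pos']
m=(dw>0)&(np.hypot(P[...,0]-e[0],P[...,1]-e[1])<45)&(abs(P[...,2]-e[2])<30)
q=P[m]; h=np.histogram(q[:,2]-e[2],bins=np.arange(-20,31,2)); print(list(zip(h[1],h[0])))
top=m&(abs(P[...,1]-e[1])<31)&(P[...,2]-e[2]>4)&(P[...,2]-e[2]<14)
A=np.c_[P[top][:,:2]-e[:2],np.ones(top.sum())]; print('plane fit (slopes)',np.linalg.lstsq(A,P[top][:,2]-e[2],rcond=None)[0], top.sum(), (P[top]-e).min(0),(P[top]-e).max(0))
cv2.imwrite('pics/a2.png',np.hstack([cv2.resize(iw,(400,300)),cv2.resize(is_[100:340,80:400],(400,300))])[:,:,::-1])
E
```

```text
7.15 [443.8477767  279.97693793 198.7048965 ] [-3.14015403e+00 -2.57774597e-03  3.12459349e+00] 65.49514250620697 24.877348970348976 [-0.35655296 -0.65487035 -1.6641507 ]
[(np.int64(-20), np.int64(0)), (np.int64(-18), np.int64(0)), (np.int64(-16), np.int64(0)), (np.int64(-14), np.int64(0)), (np.int64(-12), np.int64(34)), (np.int64(-10), np.int64(230)), (np.int64(-8), np.int64(234)), (np.int64(-6), np.int64(282)), (np.int64(-4), np.int64(286)), (np.int64(-2), np.int64(307)), (np.int64(0), np.int64(402)), (np.int64(2), np.int64(732)), (np.int64(4), np.int64(3179)), (np.int64(6), np.int64(2535)), (np.int64(8), np.int64(108)), (np.int64(10), np.int64(119)), (np.int64(12), np.int64(97)), (np.int64(14), np.int64(106)), (np.int64(16), np.int64(120)), (np.int64(18), np.int64(126)), (np.int64(20), np.int64(117)), (np.int64(22), np.int64(139)), (np.int64(24), np.int64(125)), (np.int64(26), np.int64(145)), (np.int64(28), np.int64(143))]
plane fit (slopes) [-4.32905653e-04  1.00065671e-03  5.79392516e+00] 5375 [-34.09009599 -30.9892604    4.00132902] [34.44581078 30.99278697  8.72354093]
```

View pics/a2.png

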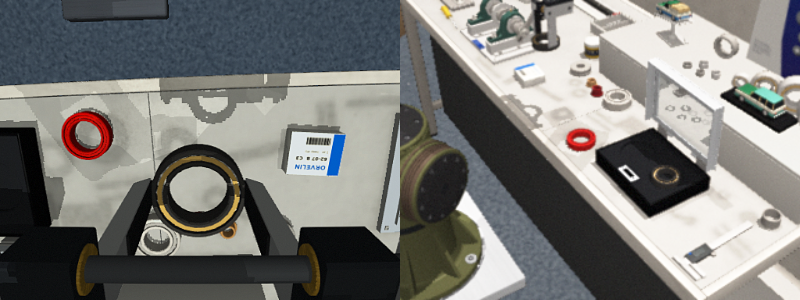

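```bash
python3 - <<'E'
from h import *
z=np.load('pics/a2.npz'); cm=cal('top'); P=cloud(cm,z['dt']); im=z['it']
m=(abs(P[...,0]-510)<110)&(abs(P[...,1]+62)<130)
def show(v,n):
    print(n,[(u,*P[v,u].round(0).astype(int).tolist(),int(im[v,u].mean())) for u in range(262,356,3)])
show(205,'row205')
print('col290',[(v,*P[v,290].round(0).astype(int).tolist(),int(im[v,290].mean())) for v in range(125,240,4)])
# upper part of cover
k=m&(P[...,2]>170)&(P[...,1]>-180)&(P[...,1]<60)&(P[...,0]<700); print('cover hi',k.sum(),P[k].mean(0),P[k].min(0),P[k].max(0))
ct=cal('scene'); Q=cloud(ct,z['ds'])
k=(abs(Q[...,1]+62)<108)&(Q[...,2]>90)&(Q[...,0]>570)&(Q[...,0]<650)&(Q[...,2]<240); q=Q[k]
print('scene cover',k.sum()); 
for zz in range(100,240,20):
    s=q[abs(q[:,2]-zz)<10]; print(zz,len(s),s[:,0].round(0).min() if len(s) else 0,np.median(s[:,0]) if len(s) else 0)
cv2.imwrite('pics/t2.png',cv2.resize(im[100:260,220:420],(800,600),interpolation=cv2.INTER_CUBIC)[:,:,::-1])
E
```

```text
row205 [(262, 510, 64, -3, 137), (265, 510, 55, 2, 136), (268, 510, 47, -1, 109), (271, 507, 39, 36, 42), (274, 508, 30, 31, 54), (277, 508, 21, 30, 66), (280, 508, 13, 27, 67), (283, 508, 4, 27, 67), (286, 508, -5, 25, 67), (289, 508, -13, 28, 65), (292, 508, -22, 26, 64), (295, 508, -31, 27, 64), (298, 509, -40, 23, 65), (301, 508, -48, 27, 47), (304, 508, -56, 30, 64), (307, 508, -64, 36, 64), (310, 508, -73, 36, 64), (313, 508, -82, 32, 45), (316, 508, -89, 40, 98), (319, 509, -99, 31, 64), (322, 509, -109, 26, 63), (325, 509, -117, 27, 63), (328, 509, -126, 28, 64), (331, 508, -132, 41, 58), (334, 508, -140, 43, 60), (337, 509, -150, 35, 45), (340, 509, -159, 34, 64), (343, 511, -176, -2, 77), (346, 512, -185, -4, 150), (349, 512, -194, -2, 148), (352, 512, -202, -1, 148), (355, 512, -211, -1, 145)]
col290 [(125, 718, -9, 118, 151), (129, 706, -9, 119, 150), (133, 695, -9, 119, 150), (137, 684, -9, 121, 150), (141, 673, -9, 120, 150), (145, 663, -9, 117, 151), (149, 657, -11, 94, 78), (153, 657, -15, 43, 75), (157, 655, -19, -1, 142), (161, 642, -19, -1, 158), (165, 589, -1, 222, 184), (169, 579, -1, 223, 184), (173, 570, -1, 222, 171), (177, 589, -16, 33, 51), (181, 577, -16, 33, 44), (185, 565, -16, 34, 47), (189, 554, -16, 33, 46), (193, 543, -16, 25, 45), (197, 531, -16, 27, 43), (201, 520, -16, 28, 55), (205, 508, -16, 27, 65), (209, 497, -16, 29, 65), (213, 485, -16, 24, 64), (217, 474, -16, 27, 59), (221, 462, -16, 33, 63), (225, 451, -15, 37, 62), (229, 439, -15, 36, 62), (233, 428, -18, 0, 83), (237, 416, -18, 2, 146)]
cover hi 1135 [580.76846753 -62.977047   220.88772215] [ 560.94753125 -173.20395377  171.43427974] [597.60092191  46.5082949  227.61811812]
scene cover 2095
100 312 570.0 589.2744584045361
120 311 571.0 589.218473496178
140 331 570.0 589.228495351472
160 316 570.0 589.0776470655874
180 284 570.0 589.0822899496568
200 148 570.0 586.6895221601133
220 393 570.0 581.4073936848588
```

View pics/t2.png

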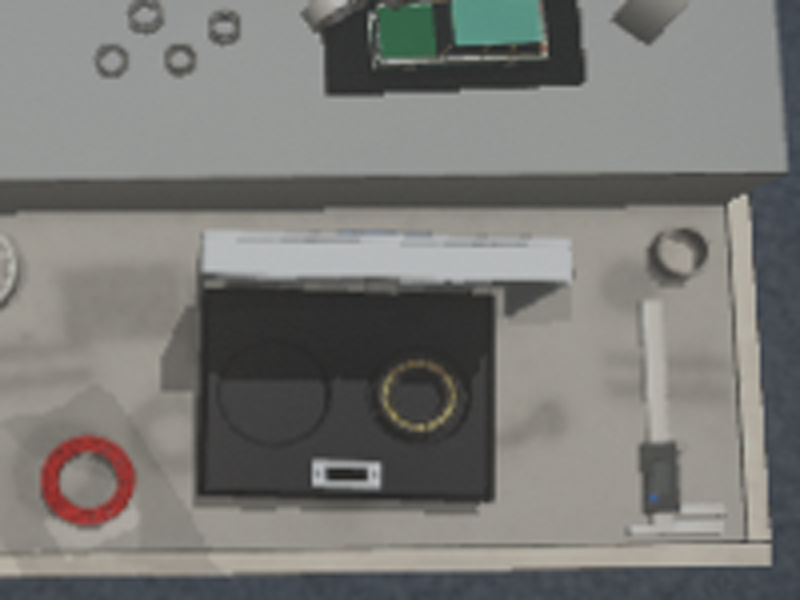

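The cover stands open and a plain foam bed shows, with the free nest at (274,393) in the zoomed picture and the thrust bearing at (417,394).

```bash
python3 - <<'E'
from h import *
z=np.load('pics/a2.npz'); cm=cal('top')
pt=lambda x,y:(220+(x+.5)/4-.5,100+(y+.5)/3.75-.5)
q=plane(cm,[pt(274,393.5),pt(218,393),pt(330,393),pt(274,341),pt(274,446)],36); print('nest top',q.round(1))
print('tray corners',plane(cm,[pt(202,288),pt(493,292),pt(494,500),pt(197,497)],36).round(1))
print('thrust',plane(cm,[pt(417,394)],43).round(1))
# scene: thrust and nest from the scene camera tray corners (black) 
im=z['is_']; cs=cal('scene'); 
g=cv2.cvtColor(im,cv2.COLOR_RGB2GRAY); Q=cloud(cs,z['ds'])
k=((Q[...,2]>30)&(Q[...,2]<42)&(abs(Q[...,0]-510)<95)&(abs(Q[...,1]+62)<115)&(g<90)).astype(np.uint8)
c=max(cv2.findContours(k,cv2.RETR_EXTERNAL,cv2.CHAIN_APPROX_NONE)[0],key=cv2.contourArea)
w=plane(cs,c.reshape(-1,2),36)[:,:2].astype(np.float32); print('scene tray',cv2.minAreaRect(w),cv2.boxPoints(cv2.minAreaRect(w)).round(1).tolist())
P=cloud(cm,z['dt'])
k=(P[...,2]>20)&(P[...,2]<45)&(abs(P[...,0]-510)<95)&(abs(P[...,1]+62)<115)
c=max(cv2.findContours(k.astype(np.uint8),cv2.RETR_EXTERNAL,cv2.CHAIN_APPROX_NONE)[0],key=cv2.contourArea)
w=plane(cm,c.reshape(-1,2),36)[:,:2].astype(np.float32); print('top tray',cv2.minAreaRect(w))
E
```

```text
nest top [[508.8 -10.2  36. ]
 [508.9  29.8  36. ]
 [509.4 -50.2  36. ]
 [549.  -10.2  36. ]
 [468.9 -10.2  36. ]]
tray corners [[ 589.5   41.6   36. ]
 [ 588.1 -168.4   36. ]
 [ 429.  -166.5   36. ]
 [ 430.1   44.3   36. ]]
thrust [[ 508.6 -111.2   43. ]]
scene tray ((506.041748046875, -68.57939910888672), (214.59695434570312, 167.53070068359375), 88.84207916259766) [[420.1000061035156, -174.1999969482422], [587.5999755859375, -177.5], [592.0, 37.0], [424.5, 40.400001525878906]]
top tray ((509.76629638671875, -60.76899719238281), (208.13385009765625, 158.8328857421875), 88.85831451416016)
```

Request:
{"fn": "jog_arm", "kwargs": {
  "plan": [0.056, -0.17, -0.03, 0, 0, 0, 0.056, -0.17, -0.03, 0, 0, 0, 0.056, -0.17, -0.03, 0, 0, 0, 0.056, -0.17, -0.03, 0, 0, 0, 0.056, -0.17, -0.03, 0, 0, 0, 0.056, -0.17, -0.03, 0, 0, 0, 0.056, -0.17, -0.03, 0, 0, 0, 0.056, -0.17, -0.03, 0, 0, 0, 0.056, -0.17, -0.03, 0, 0, 0, 0.056, -0.17, -0.03, 0, 0, 0]
}}

```text
clock: 8.3
eef_pos: [500.3, 110.8, 170.5]
eef_rot: [3.142, 0.0, 3.125]
wrist_force: [-0.3, -0.4, -1.8]
finger_gap: 65.4
finger_force: 24.9
```

```bash
python3 - <<'E'
from h import *
s=manip.read_state(); print(s['clock'],s['eef_pos'],s['finger_gap'])
cm,im,d=snap('wrist'); np.savez('pics/w3.npz',im=im,d=d,o=cm[2],M=cm[1])
g=np.clip(im.astype(float)*2.0,0,255).astype(np.uint8)
cv2.imwrite('pics/w3.png',cv2.resize(g,(800,600),interpolation=cv2.INTER_CUBIC)[:,:,::-1])
P=cloud(cm,d)
k=((P[...,2]>22)&(P[...,2]<32.2)&(np.hypot(P[...,0]-508,P[...,1]+10)<50)).astype(np.uint8)
k=cv2.morphologyEx(k,cv2.MORPH_OPEN,np.ones((3,3))); c=max(cv2.findContours(k,cv2.RETR_EXTERNAL,cv2.CHAIN_APPROX_NONE)[0],key=cv2.contourArea)
q=P[k>0][:,:2].astype(np.float32); print(len(q),q.min(0),q.max(0),np.median(P[k>0],0),cv2.minEnclosingCircle(q))
f=(abs(P[...,0]-440)<8)&(abs(P[...,1]-5)<20); print('foam z',np.median(P[f],0))
cv2.imwrite('pics/k3.png',k*255)
E
```

```text
8.3 [500.26434805 110.75192502 170.53373234] 65.39456216108121
4769 [470.6778   -50.296837] [547.8537    26.486525] [508.76092121 -12.6657692   27.58387555] ((509.3476867675781, -11.487384796142578), 39.45488739013672)
foam z [439.9443012    4.5280132   35.18258379]
```

View pics/w3.png

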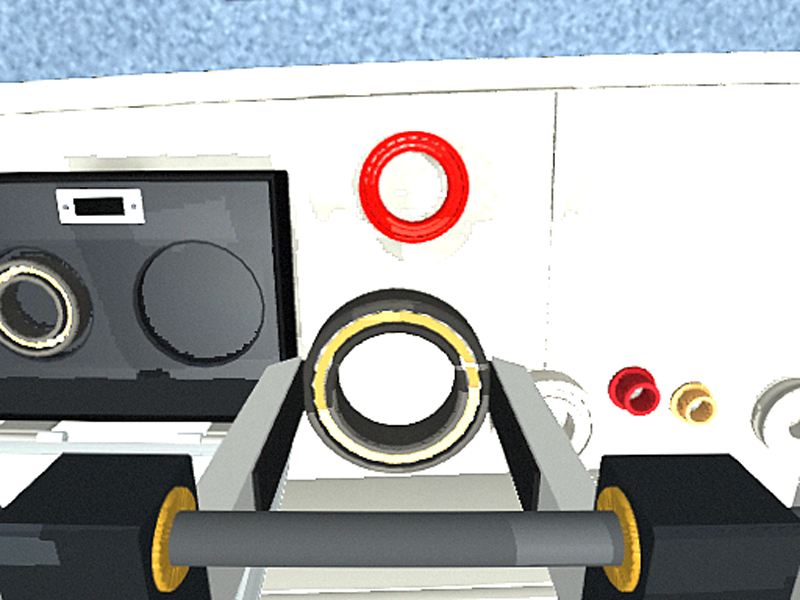

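The whole free nest is visible at (200,302) in the wrist picture and unobstructed. Its depth gives a centre of (509.3, -11.5). I'll move the bearing over it.

Request:
{"fn": "jog_arm", "kwargs": {
  "plan": [0.009, -0.05, 0, 0, 0, 0, 0.009, -0.09, 0, 0, 0, 0, 0.009, -0.115, -0.02, 0, 0, 0, 0.009, -0.1215, -0.05, 0, 0, 0, 0.009, -0.1215, -0.08, 0, 0, 0, 0.009, -0.1215, -0.105, 0, 0, 0, 0.009, -0.1215, -0.115, 0, 0, 0, 0.009, -0.1215, -0.12, 0, 0, 0, 0.009, -0.1215, -0.12, 0, 0, 0, 0.009, -0.1215, -0.12, 0, 0, 0]
}}

```text
clock: 9.35
eef_pos: [510.0, -11.2, 51.5]
eef_rot: [-3.141, 0.002, 3.125]
wrist_force: [-0.1, 0.8, -2.1]
finger_gap: 66.0
finger_force: 24.9
```

Request:
{"fn": "jog_arm", "kwargs": {
  "plan": [0, 0, -0.003, 0, 0, 0, 0, 0, -0.006, 0, 0, 0, 0, 0, -0.009, 0, 0, 0, 0, 0, -0.011, 0, 0, 0, 0, 0, -0.011, 0, 0, 0, 0, 0, -0.011, 0, 0, 0]
}}

```text
clock: 9.95
eef_pos: [509.3, -11.2, 39.4]
eef_rot: [-3.142, -0.0, 3.125]
wrist_force: [0.6, -0.8, -1.9]
finger_gap: 65.4
finger_force: 24.9
```

Request:
{"fn": "jog_arm", "kwargs": {
  "plan": [0, 0, -0.001, 0, 0, 0, 0, 0, -0.001, 0, 0, 0, 0, 0, -0.001, 0, 0, 0, 0, 0, -0.001, 0, 0, 0, 0, 0, -0.001, 0, 0, 0, 0, 0, -0.001, 0, 0, 0],
  "claw": 0.078
}}

```text
clock: 10.55
eef_pos: [509.4, -11.3, 38.5]
eef_rot: [-3.142, 0.0, 3.125]
wrist_force: [-0.2, -0.6, 0.0]
finger_gap: 77.8
finger_force: 0.0
```

Request:
{"fn": "jog_arm", "kwargs": {
  "plan": [0, 0, 0.01, 0, 0, 0, 0, 0, 0.03, 0, 0, 0, 0, 0, 0.07, 0, 0, 0, -0.02, 0, 0.12, 0, 0, 0, -0.06, 0, 0.17, 0, 0, 0, -0.06, 0, 0.17, 0, 0, 0, -0.06, 0, 0.17, 0, 0, 0, -0.06, 0, 0.17, 0, 0, 0]
}}

```text
clock: 11.35
eef_pos: [449.5, -11.3, 208.3]
eef_rot: [-3.142, 0.0, 3.125]
wrist_force: [0.6, 0.7, -0.1]
finger_gap: 78.2
finger_force: 0.0
```

```bash
python3 - <<'E'
from h import *
s=manip.read_state(); print(s['clock'],s['eef_pos'],s['finger_gap'])
cm,im,d=snap('wrist'); P=cloud(cm,d)
m=(P[...,2]>41.5)&(P[...,2]<52)&(np.hypot(P[...,0]-509,P[...,1]+11)<50)
q=P[m]; A=np.c_[q[:,:2]-q[:,:2].mean(0),np.ones(len(q))]
print('bearing',len(q),q[:,:2].min(0),q[:,:2].max(0),cv2.minEnclosingCircle(q[:,:2].astype(np.float32)),np.linalg.lstsq(A,q[:,2],rcond=None)[0])
g=np.clip(im.astype(float)*1.7,0,255).astype(np.uint8)
cs,is_,ds=snap('scene'); Q=cloud(cs,ds)
k=(abs(Q[...,1]+62)<108)&(Q[...,2]>100)&(Q[...,0]>560)&(Q[...,0]<655)&(Q[...,2]<240)
for zz in range(110,235,20):
    t=Q[k&(abs(Q[...,2]-zz)<10)]; print(zz,len(t),np.percentile(t[:,0],[5,50,95]).round(0) if len(t) else 0)
cv2.imwrite('pics/w4.png',np.hstack([cv2.resize(g,(400,300)),cv2.resize(is_[100:340,80:400],(400,300))])[:,:,::-1])
E
```

```text
11.35 [449.53984823 -11.25266159 208.33104106] 78.15673465039124
bearing 1680 [475.14220541 -43.83003746] [542.95670002  23.48962372] ((509.4720153808594, -10.351099014282227), 34.339988708496094) [2.19132883e-03 2.66452248e-03 4.48766463e+01]
110 393 [589. 603. 607.]
130 418 [597. 608. 612.]
150 418 [601. 612. 616.]
170 414 [604. 617. 621.]
190 432 [602. 621. 625.]
210 294 [602. 622. 631.]
230 183 [603. 609. 618.]
```

View pics/w4.png

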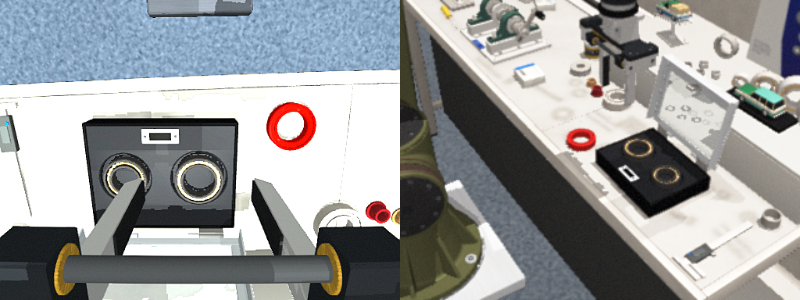

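Request:
{"fn": "jog_arm", "kwargs": {
  "plan": [0, 0, 0.04, 0, 0, 0, 0, -0.01, 0.065, 0, 0, 0, 0.04, -0.03, 0.065, 0, 0, 0, 0.08, -0.0515, 0.065, 0, 0, 0, 0.12, -0.0515, 0.065, 0, 0, 0, 0.16, -0.0515, 0.065, 0, 0, 0, 0.2, -0.0515, 0.065, 0, 0, 0, 0.22, -0.0515, 0.065, 0, 0, 0, 0.22, -0.0515, 0.065, 0, 0, 0, 0.22, -0.0515, 0.065, 0, 0, 0, 0.22, -0.0515, 0.065, 0, 0, 0, 0.22, -0.0515, 0.065, 0, 0, 0],
  "claw": 0
}}

```text
clock: 12.65
eef_pos: [668.9, -62.8, 273.8]
eef_rot: [-3.142, 0.0, 3.125]
wrist_force: [0.4, 0.1, 0.1]
finger_gap: 0.4
finger_force: 0.0
```

```bash
python3 - <<'E'
from h import *
s=manip.read_state(); print(s['clock'],s['eef_pos'],s['finger_gap'])
h=np.array([592,55.]); ref=np.array([669.4,208.5])
for t in np.arange(1.85,-0.01,-.05):
    u=np.array([-np.cos(t),np.sin(t)]);n=np.array([np.sin(t),np.cos(t)])
    print(round(t,2),((h+158*u+5*n+[8,0]-ref)).round(0).astype(int),end='; ')
E
```

```text
12.65 [668.89839628 -62.77494712 273.8023679 ] 0.4281933888597595
1.85 [-21  -3]; 1.8 [-29  -1]; 1.75 [-36   1]; 1.7 [-44   3]; 1.65 [-52   4]; 1.6 [-60   4]; 1.55 [-68   5]; 1.5 [-76   4]; 1.45 [-83   4]; 1.4 [-91   3]; 1.35 [-99   2]; 1.3 [-107    0]; 1.25 [-114   -2]; 1.2 [-122   -4]; 1.15 [-129   -7]; 1.1 [-137  -10]; 1.05 [-144  -14]; 1.0 [-151  -18]; 0.95 [-157  -22]; 0.9 [-164  -27]; 0.85 [-170  -31]; 0.8 [-176  -37]; 0.75 [-182  -42]; 0.7 [-187  -48]; 0.65 [-192  -54]; 0.6 [-197  -60]; 0.55 [-201  -67]; 0.5 [-206  -73]; 0.45 [-209  -80]; 0.4 [-213  -87]; 0.35 [-216  -95]; 0.3 [-219 -102]; 0.25 [-221 -110]; 0.2 [-223 -117]; 0.15 [-225 -125]; 0.1 [-226 -133]; 0.05 [-227 -141]; -0.0 [-227 -149];
```

Request:
{"fn": "jog_arm", "kwargs": {
  "plan": [0, 0, -0.035, 0, 0, 0, 0, 0, -0.065, 0, 0, 0, -0.01, 0, -0.072, 0, 0, 0, -0.021, 0, -0.072, 0, 0, 0, -0.029, 0, -0.071, 0, 0, 0, -0.036, 0, -0.069, 0, 0, 0, -0.044, 0, -0.067, 0, 0, 0, -0.052, 0, -0.066, 0, 0, 0, -0.06, 0, -0.066, 0, 0, 0, -0.068, 0, -0.065, 0, 0, 0, -0.076, 0, -0.066, 0, 0, 0, -0.083, 0, -0.066, 0, 0, 0, -0.091, 0, -0.067, 0, 0, 0, -0.099, 0, -0.068, 0, 0, 0, -0.107, 0, -0.07, 0, 0, 0]
}}

```text
clock: 14.15
eef_pos: [561.7, -62.7, 203.3]
eef_rot: [3.142, 0.0, 3.125]
wrist_force: [1.1, 0.9, 0.9]
finger_gap: 0.5
finger_force: 0.8
```

Request:
{"fn": "jog_arm", "kwargs": {
  "plan": [-0.007, 0, -0.002, 0, 0, 0, -0.015, 0, -0.004, 0, 0, 0, -0.022, 0, -0.007, 0, 0, 0, -0.03, 0, -0.01, 0, 0, 0, -0.037, 0, -0.014, 0, 0, 0, -0.044, 0, -0.018, 0, 0, 0, -0.05, 0, -0.022, 0, 0, 0, -0.057, 0, -0.027, 0, 0, 0, -0.063, 0, -0.031, 0, 0, 0, -0.069, 0, -0.037, 0, 0, 0, -0.075, 0, -0.042, 0, 0, 0, -0.08, 0, -0.048, 0, 0, 0, -0.085, 0, -0.054, 0, 0, 0, -0.09, 0, -0.06, 0, 0, 0]
}}

```text
clock: 15.55
eef_pos: [472.0, -62.7, 142.9]
eef_rot: [-3.142, 0.0, 3.125]
wrist_force: [2.4, 1.1, 1.4]
finger_gap: 0.7
finger_force: 1.0
```

```bash
python3 - <<'E'
from h import *
cs,is_,ds=snap('scene'); cw,iw,dw=snap('wrist')
cv2.imwrite('pics/s5.png',np.hstack([cv2.resize(iw,(400,300)),cv2.resize(is_[100:340,80:400],(400,300))])[:,:,::-1])
E
```

```text
(no output)
```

View pics/s5.png

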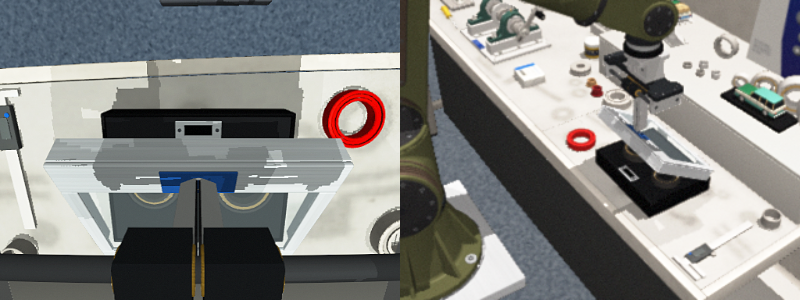

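The cover is swinging down ahead of the fingertip, which rests on the blue pad at (198,182). I'll continue down and press.

Request:
{"fn": "jog_arm", "kwargs": {
  "plan": [-0.004, 0, -0.007, 0, 0, 0, -0.009, 0, -0.013, 0, 0, 0, -0.012, 0, -0.02, 0, 0, 0, -0.016, 0, -0.027, 0, 0, 0, -0.019, 0, -0.035, 0, 0, 0, -0.022, 0, -0.042, 0, 0, 0, -0.024, 0, -0.05, 0, 0, 0, -0.026, 0, -0.057, 0, 0, 0, -0.028, 0, -0.065, 0, 0, 0, -0.029, 0, -0.073, 0, 0, 0, -0.03, 0, -0.079, 0, 0, 0, -0.03, 0, -0.083, 0, 0, 0]
}}

```text
clock: 16.85
eef_pos: [442.0, -62.7, 59.8]
eef_rot: [3.142, -0.001, 3.125]
wrist_force: [-1.5, -0.6, 6.5]
finger_gap: 0.2
finger_force: 2.4
```

Request:
{"fn": "jog_arm", "kwargs": {
  "plan": [0, 0, -0.003, 0, 0, 0, 0, 0, -0.005, 0, 0, 0, 0, 0, -0.007, 0, 0, 0, 0, 0, -0.009, 0, 0, 0, 0, 0, -0.0095, 0, 0, 0, 0, 0, -0.0095, 0, 0, 0, 0, 0, -0.0095, 0, 0, 0, 0, 0, -0.0095, 0, 0, 0]
}}

```text
clock: 17.65
eef_pos: [442.2, -62.8, 51.7]
eef_rot: [-3.141, -0.0, 3.125]
wrist_force: [-9.2, 1.1, 19.2]
finger_gap: 0.3
finger_force: 9.9
```

Pressed to the stop; now let go and check.

Request:
{"fn": "jog_arm", "kwargs": {
  "plan": [0, 0, 0.006, 0, 0, 0, 0, 0, 0.015, 0, 0, 0, 0, 0, 0.04, 0, 0, 0, -0.03, 0, 0.09, 0, 0, 0, -0.05, 0, 0.14, 0, 0, 0, -0.05, 0.05, 0.15, 0, 0, 0, -0.05, 0.1, 0.15, 0, 0, 0, -0.05, 0.15, 0.15, 0, 0, 0, -0.05, 0.2, 0.15, 0, 0, 0, -0.05, 0.2, 0.15, 0, 0, 0, -0.05, 0.2, 0.15, 0, 0, 0, -0.05, 0.2, 0.15, 0, 0, 0]
}}

```text
clock: 18.85
eef_pos: [392.4, 136.5, 201.1]
eef_rot: [-3.141, 0.0, 3.124]
wrist_force: [-0.5, 0.6, -0.0]
finger_gap: 0.3
finger_force: 0.0
```

```bash
python3 - <<'E'
from h import *
for n in('scene','top'):
    cm,im,d=snap(n); P=cloud(cm,d); np.save('pics/f_'+n,im)
    b=(abs(P[...,1]+62)<95)
    for x in (432,455,585):
        k=b&(abs(P[...,0]-x)<5)&(P[...,2]>20)&(P[...,2]<140); print(n,x,k.sum(),np.percentile(P[k][:,2],[25,50,90]).round(1) if k.any() else '')
    if n=='scene': cv2.imwrite('pics/f.png',cv2.resize(im[140:320,140:380],(800,600),interpolation=cv2.INTER_CUBIC)[:,:,::-1])
print(manip.read_state()['clock'])
E
```

```text
scene 432 186 [54.8 55.8 58.3]
scene 455 158 [54.4 55.7 57.5]
scene 585 139 [54.7 56.2 58. ]
top 432 253 [55.2 56.4 59.8]
top 455 271 [55.1 56.7 59.6]
top 585 214 [55.5 56.6 58.6]
18.95
```

View pics/f.png

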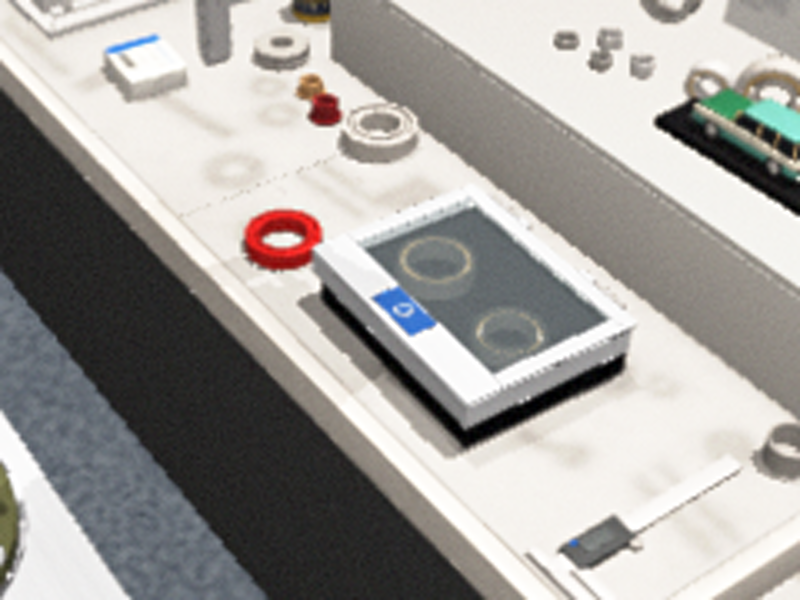

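The cover stays level and shut, with the pad at (405,310) and both bearings visible in their nests under the clear cover. Handing in.

```bash
python3 -c "
from cell import manip
print(manip.sign_off())"
```

```text
the job is handed in; nothing more can be done
None
```

The job was handed in at about 19 s of the 64 s allowed: the roller bearing lies flat in the free nest, and the cover stayed shut and level, so apparently latched, for over a second after I let go; `sign_off()` returned no verdict.

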